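# Locate and clamp a suction-cup carrier in its drilling fixture

### The job

Get the suction-cup carrier plate ready for drilling: slide it fully home on the grey fixture base, its long far edge against both dowels and its right end against the end stop. Then swing the cam-clamp lever all the way round, clockwise seen from above, so that the cam holds the plate tight in that position, and let go. Leave the other things on the table where they are.

Things in the scene. Friction and masses are not known exactly. Their poses are not given: they have to be found in the camera images.
- fixture: Drilling fixture of smooth oiled steel, fixed to the table: a grey base 180 (its x) x 250 (its y) x 12 mm thick. Origin at the centre of its underside, on the table; z up, +x is the far side (away from the robot), +y the left. All fixture positions below are in its frame, in mm. Two dowels stand at the far side, the end stop at the right, the cam clamp at the near right; the plate's home is between them: plate centre at x 31, y -24, plate axes parallel to the fixture's.
- dowel_left (a point): Foot of the left steel dowel (diameter 12, 24 mm tall above the base), at x 72, y 28, z 12; the plate's far edge bears on its near side, at x 66.
- dowel_right (a point): Foot of the right steel dowel, the same size, at x 72, y -62, z 12.
- stop_face (a point): Face of the end stop's round steel button, at x 31, y -94, z 18; it looks to +y. The block behind it is 32 x 18 mm and 24 mm tall above the base, from y -102 to -120.
- carrier: The loose part: bare aluminium plate 70 (its x) x 140 (its y) x 12 mm, with four 9 mm holes and a bored round boss in the middle (diameter 36, 20 mm tall above the plate, top 44 mm above the table). About 0.4 kg. Origin at the centre of its underside. Starts flat on the base, 12 to 19 mm short of the dowels, 12 to 24 mm short of the stop, askew by up to 0.18 rad. Slides easily when pushed.
- carrier_boss (a point): Middle of the boss's top face, 32 mm above the plate's underside.
- edge_left (a point): Point on the plate's far edge that meets the left dowel when home (plate frame x 35, y 52, z 6).
- edge_right (a point): Point on the plate's far edge that meets the right dowel when home (plate frame x 35, y -38, z 6).
- end_right (a point): Middle of the plate's right end, which meets the end stop (plate frame x 0, y -70, z 6).
- clamp_lever (a joint): Angle of the cam clamp's lever, rad. It turns about a vertical pivot; it starts open, at 0 to 0.3, and grows as the lever is swung clockwise seen from above, to a stop at 1.66. Friction holds it wherever it is left (about 2.5 N at the knob moves it). With the plate home the cam meets the plate's near edge at about 1.5 and is properly tight only at the stop; the last part takes about 5 N at the knob. If the plate is not home the cam jams early or pushes it.
- clamp_pivot (a point): Pivot of the cam clamp, on the base's upper face, at x -51.5, y -34, z 12. The steel cam turns about it under the lever: a lobe lying 14 to 24.5 mm above the table, 16 mm radius round the pivot, 48 mm from the pivot to the tip of its nose; the nose points in the fixture-frame direction 1.658 - joint value (rad, from +x towards +y).
- lever_knob (a point): Middle of the black upright knob at the lever's end (diameter 24, from 35 to 73 mm above the table; this point at 54 mm), 62 mm from the pivot. Seen from the pivot it lies in the fixture-frame direction 4.363 - joint value (rad, from +x towards +y): to the right with the clamp open, towards the robot and a little left when closed. The lever bar is 10 mm thick, its top at most 42 mm above the table; the screw on the pivot ends 37 mm above it.
- hex_key: Bystander: hex key, 33 x 103 x 7 mm, lying on the base's near left corner.
- bellows_cup: Bystander: rubber bellows suction cup, 62 mm across, 48 mm tall, standing behind the dowels.
- threadlock_bottle: Bystander: small bottle, 92 mm tall, standing to the right of the fixture.
- tube_cutter: Bystander: hose cutter, 42 x 97 x 16 mm, flat at the table's near left edge.

How it is judged (in metres and radians):
At the end, for the whole second after the job is handed in: The plate lies flat on the base with its far edge within 1.5 mm of both dowels and its right end within 1.5 mm of the end stop's button, at rest, and the clamp lever is swung round past 1.4 rad with its cam pressing on the plate with more than 3 N (x of each of edge_left, edge_right in the frame of fixture above 0.0645 m and y of end_right in the frame of fixture below -0.0925 m and z of carrier in the frame of fixture below 0.0135 m and angle between carrier's own z axis and vertical below 0.03 rad and value of joint clamp_lever above 1.4 rad and contact force between clamp_lever and carrier above 3 N and linear speed of carrier below 0.01 m/s); the robot touches nothing.
It fails at once if one of the listed bystanders is moved by more than 3 cm (distance of any of hex_key, bellows_cup, threadlock_bottle, tube_cutter from where it was at the start of the episode above 0.03 m).
It also fails if it takes over 64 s, if anything falls off the work surface, if the arm or the gripper's body presses on something with over 40 N, if the wrist force passes 120 N, or if a joint passes its speed limit or range.

### The arm

A 6-joint arm with a two-finger parallel gripper is mounted at the origin on a cart in front of the work surface, level with it; the furniture and walls round the work are solid. World frame = base frame: x ahead of the robot, y to its left, z up, the work surface at z = 0. Lengths are in mm, angles in rad, forces in N, time in s.
With the tool pointing down it reaches from about 325 to 775 mm from the base axis. Payload 5.5 kg.
Tool frame: the origin (TCP) lies between the finger pads; the fingertips stand 25 mm ahead of it and the grasp point (between the pads) lies 6 mm ahead of it; z points along the fingers, y is the direction in which the jaws open and shut (so a half turn about z gives the same grasp; the last joint's range is limited). The gripper opens to 88 mm and grips with 3 to 60 N. Pads are 20 mm wide; open, the fingers measure 115 mm over their backs; the gripper's body (75 mm by 178 mm) begins 61 mm behind the grasp point.
Start: joints at [1.149, 0.091, 1.231, -0, 1.82, -0.057], TCP at [214.063, 560.53, 247.631] pointing down, gripper open.
Joint ranges: [-2.87, 2.87], [-0.86, 2.18], [0.17, 2.46], [-1.51, 4.65], [0.06, 2.69], [-2.65, 2.65]. Speed limits (rad/s): [2.57, 2.57, 3.01, 3.14, 3.14, 3.14].

### API

Orientations are given as a unit quaternion [x, y, z, w].
In Python, from plant import monitor, viewer, ctrl gives the robot as it stands.
- The arm moves only by the tool jog_arm, never from a script. Its argument "commands" is text: rows parted by semicolons, each of 7 numbers parted by spaces: the shift along the tool's x, y, z in cm, then the turn, a rotation vector about the tool's x, y, z in degrees, then the finger opening in cm, from 0 to 8.78. A call has 1 to 20 rows; each row is the pose to reach, as a shift and turn from the pose commanded when the call began, along the tool's axes at that moment; what a row does not reach only later rows make up. A row lasts 1/10 s, in which the tool goes at most 50 mm and 8.59 degrees, less where a joint would pass 70% of its speed; a pose out of reach is approached as far as the arm can. A call with a gripper value outside its range is refused whole. The fingers move at their own pace and stop on an object; "grip_force" is the grip in N (left out, the last holds). Time passes only in rows, so rows that repeat a pose let the fingers close. It gives the time, the measured TCP pose, the force and the opening at its end, in the units of the state.
- monitor.state(): the state, without advancing time (a new reading comes with each control period).
- viewer.camera(name): name is "scene" or "side" or "wrist"; returns (picture, depth): 480x640x3 uint8, red, green, blue; 480x640 float32, mm along the optical axis (not along the pixel's ray), 0 where there is no reading.
- viewer.get_calibration(name): a dict with "intrinsics" (3x3 intrinsics, pixels), "extrinsics" (4x4, takes a point from camera to world coordinates). Camera axes: x right, y down, z forward; pixel columns grow to the right and rows downward; lengths in mm; the calibration is good to about 2 mm. A picture is of the moment at which its call begins: read the wrist's pose just before it. get_calibration takes no time and is no camera call; for the wrist camera it gives the pose at the moment of the call.
- ctrl.sign_off(): hands the job in, once; it reports no verdict.
Trained networks look in the newest picture that a camera, given by its name, has taken for a name from the list of things; names that differ only in an ending like _2 or _b are one class to them, and where a whole thing is asked for, a point or a joint stands for the part that bears it (a point fixed in the world has none). Each returns a list of dicts, best first, with "score" (0 to 1); they miss things now and then, are a little off and sometimes report something else, mostly with a low value. They report only what shows in the picture. A call takes as long as a camera call.
- viewer.look_for(camera, query): "point" ([x, y, z] in mm, in world coordinates, good to about 4 mm: the middle of the surface that is visible of it).
- viewer.masks_of(camera, query): "pixels" (480x640 bool, what is visible of it).
- viewer.landmark_of(camera, query): "point" ([x, y, z] in mm, in world coordinates, good to about 4 mm: a listed point, or the origin of a listed thing).
The state is a dict: "clock": time; "q": joint angles; "dq": joint speeds; "joint_efforts": joint torques, N m; "eef_pos": TCP position; "tool_rot": TCP orientation; "ft_force": force on the tool from outside, world axes, zero at the start; "ft_torque": the same for the moment, N m; "gripper_width": opening from 0.0 (shut) to 1.0 (fully open).
Only numpy, scipy, OpenCV 4.12 (cv2) and the standard library are available. Lean on these libraries where they do the work, as an engineer would, in place of code of your own. Each camera call takes 0.05 s, during which the arm holds its last target. There are 200 camera calls.

## Working session

There is one attempt and no reset: what is moved stays moved. The work goes in short steps, Python scripts to look and compute and a tool call to move; the robot and the scene stay as the last step left them, time stands still between calls to the robot, and variables do not carry over. Pictures are saved under pics/ and viewed, about 8 in all and at most 12, crops included, and the job is handed in when it is done.

Besides the shell and the picture viewer there is one more tool, called after "Request:" in YAML: its name, and indented under it one key for each argument. jog_arm: Moves the arm, as the interface text tells. Its arguments: {"type":"object","properties":{"commands":{"type":"string"},"grip_force":{"type":"number"}},"required":["commands"]}

```bash
mkdir -p pics; cat > h.py <<'E'
import numpy as np,cv2
from plant import monitor,viewer,ctrl
def save(cam,name,crop=None):
    im,d=viewer.camera(cam)
    o=im[:,:,::-1]
    cv2.imwrite('pics/'+name,o); return im,d
def lm(cam,qs):
    r={}
    for q in qs:
        l=viewer.landmark_of(cam,q)
        if l: r[q]=np.array(l[0]['point']); print(cam,q,np.round(l[0]['point'],1),round(l[0]['score'],2))
        else: print(cam,q,None)
    return r
E
python3 - <<'E'
from h import *
Q=['fixture','dowel_left','dowel_right','stop_face','clamp_pivot','lever_knob','carrier','carrier_boss','edge_left','edge_right','end_right']
a,_=save('scene','s1.png');lm('scene',Q+['hex_key','bellows_cup','threadlock_bottle','tube_cutter'])
b,_=save('side','d1.png');lm('side',Q)
cv2.imwrite('pics/both.png',cv2.resize(np.hstack([a,b])[:,:,::-1],(800,300)))
print(monitor.state())
E
```

```text
scene fixture [570.2  47.7   4.3] 0.9
scene dowel_left [643.3  74.5   9.3] 0.82
scene dowel_right [641.6 -20.7  14.9] 0.83
scene stop_face None
scene clamp_pivot [515.8   9.4  14.8] 0.95
scene lever_knob [486.7 -45.6  57. ] 0.71
scene carrier [584.6  35.5  13.9] 0.9
scene carrier_boss [581.7  36.6  45.7] 0.98
scene edge_left [620.1  90.7  18.4] 0.88
scene edge_right [6.204e+02 6.000e-01 1.610e+01] 0.61
scene end_right [590.4 -29.2  22.4] 0.92
scene hex_key [500.2 112.5   7.8] 0.53
scene bellows_cup [700.6  56.5   2.9] 0.58
scene threadlock_bottle None
scene tube_cutter [590.7 -29.1  19.7] 0.74
side fixture [568.1  46.2   1.2] 0.62
side dowel_left [642.5  72.7   9.5] 0.95
side dowel_right [642.4 -15.7  15.8] 0.75
side stop_face [605.7 -51.3  17.2] 0.88
side clamp_pivot [519.2   9.2  15.2] 0.82
side lever_knob [486.9 -43.6  55.5] 0.73
side carrier [587.5  40.2  14.3] 0.6
side carrier_boss [589.4  40.8  41.3] 0.96
side edge_left [617.8  91.   15.8] 0.71
side edge_right [622.5   3.4  17.5] 0.87
side end_right [591.7 -36.   18. ] 0.7
{'clock': 1.4, 'q': array([ 1.14932610e+00,  9.11069292e-02,  1.23069344e+00,  5.76467036e-05,
        1.81982502e+00, -5.67136219e-02]), 'dq': array([ 0.00019644,  0.00090096, -0.00085602, -0.00018434,  0.0004487 ,
       -0.00094993]), 'joint_efforts': array([-1.49981683e-03, -4.46199310e+01, -4.06490743e+01,  6.96721533e-02,
        1.97612849e-02, -3.83743000e-06]), 'eef_pos': array([214.02926845, 560.53771656, 247.63077462]), 'tool_rot': array([ 1.81361955e-01,  9.83416412e-01, -9.28679619e-06, -3.10159336e-05]), 'ft_force': array([-0.3180661 ,  0.1088834 ,  0.87010055]), 'ft_torque': array([-0.00839595,  0.01629117, -0.00508153]), 'gripper_width': 0.999515577563123}
```

View pics/s1.png

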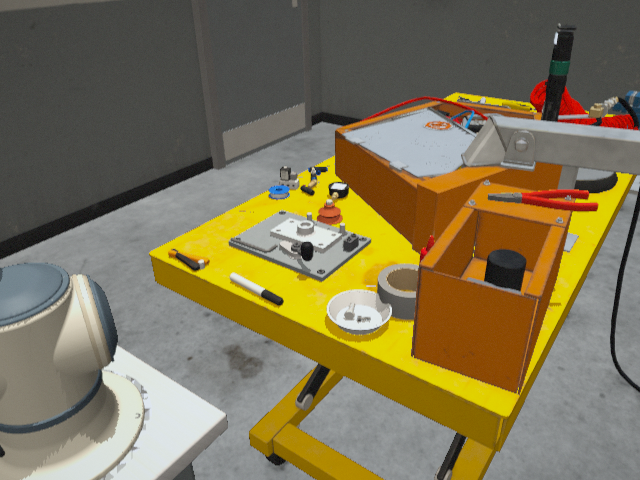

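```bash
cat >> h.py <<'E'
from scipy.spatial.transform import Rotation as R
def row(p,yaw):
    "tool row to reach world p (mm), tool pointing down with jaw axis (tool y) at world angle yaw deg"
    s=monitor.state(); R0=R.from_quat(s['tool_rot'])
    d=R0.inv().apply(np.array(p,float)-s['eef_pos'])/10
    Rt=R.from_euler('z',yaw-90,degrees=True)*R.from_quat([0,1,0,0])
    print(p,yaw,'->',np.round(d,2),np.round((R0.inv()*Rt).as_rotvec(degrees=True),2))
E
python3 - <<'E'
from h import *
row([540,40,320],90)
# heights of surroundings from scene depth
im,d=viewer.camera('scene');c=viewer.get_calibration('scene');K=c['intrinsics'];T=c['extrinsics']
v,u=np.mgrid[:480,:640];P=np.stack([(u-K[0,2])/K[0,0]*d,(v-K[1,2])/K[1,1]*d,d],-1)@T[:3,:3].T+T[:3,3]
ok=(d>0)&(P[...,2]>100)&(P[...,0]>350)&(P[...,0]<900)&(abs(P[...,1])<450)
for y in range(-400,400,50):
  for x in range(350,900,50):
    m=ok&(abs(P[...,0]-x-25)<25)&(abs(P[...,1]-y-25)<25)
    if m.sum()>5: print(x,y,P[...,2][m].max().round())
E
```

```text
[540, 40, 320] 90 -> [-49.02 -37.    -7.24] [ -0.   -0.  -20.9]
350 -400 170.0
500 -400 124.0
550 -400 124.0
600 -400 189.0
650 -400 191.0
700 -400 175.0
800 -400 246.0
850 -400 249.0
350 -350 175.0
400 -350 175.0
450 -350 175.0
500 -350 175.0
550 -350 175.0
600 -350 188.0
650 -350 189.0
700 -350 176.0
800 -350 249.0
850 -350 249.0
550 -300 175.0
600 -300 175.0
650 -300 175.0
700 -300 181.0
750 -300 176.0
800 -300 251.0
850 -300 249.0
600 -250 170.0
650 -250 171.0
700 -250 170.0
750 -250 201.0
800 -250 251.0
850 -250 251.0
600 -200 169.0
650 -200 170.0
700 -200 156.0
750 -200 156.0
800 -200 175.0
850 -200 155.0
650 -150 151.0
700 -150 159.0
750 -150 156.0
800 -150 156.0
850 -150 155.0
700 -100 158.0
750 -100 157.0
800 -100 155.0
850 -100 156.0
700 -50 146.0
750 -50 155.0
800 -50 155.0
850 -50 156.0
750 0 155.0
800 0 156.0
850 0 156.0
800 50 158.0
850 50 156.0
800 100 155.0
850 100 156.0
850 150 152.0
```

Request:
jog_arm:
  commands: "-49 -37 -7.2 0 0 -20.9 8.78;-49 -37 -7.2 0 0 -20.9 8.78;-49 -37 -7.2 0 0 -20.9 8.78;-49 -37 -7.2 0 0 -20.9 8.78;-49 -37 -7.2 0 0 -20.9 8.78;-49 -37 -7.2 0 0 -20.9 8.78;-49 -37 -7.2 0 0 -20.9 8.78;-49 -37 -7.2 0 0 -20.9 8.78;-49 -37 -7.2 0 0 -20.9 8.78;-49 -37 -7.2 0 0 -20.9 8.78;-49 -37 -7.2 0 0 -20.9 8.78;-49 -37 -7.2 0 0 -20.9 8.78;-49 -37 -7.2 0 0 -20.9 8.78;-49 -37 -7.2 0 0 -20.9 8.78;-49 -37 -7.2 0 0 -20.9 8.78;-49 -37 -7.2 0 0 -20.9 8.78"

```text
clock: 3.05
eef_pos: [539.3, 41.2, 319.8]
tool_rot: [-0.001, 1.0, 0.0, 0.0]
ft_force: [0.2, 0.1, -0.6]
gripper_width: 1.001
```

```bash
cat >> h.py <<'E'
L={'fixture':(0,0),'dowel_left':(72,28),'dowel_right':(72,-62),'stop_face':(31,-94),'clamp_pivot':(-51.5,-34)}
C={'carrier':(0,0),'carrier_boss':(0,0),'edge_left':(35,52),'edge_right':(35,-38),'end_right':(0,-70)}
def fit(m,r):
    k=[q for q in m if q in r]
    A=np.array([m[q] for q in k],float);B=np.array([r[q][:2] for q in k])
    a=A-A.mean(0);b=B-B.mean(0)
    th=np.arctan2((a[:,0]*b[:,1]-a[:,1]*b[:,0]).sum(),(a*b).sum())
    M=np.array([[np.cos(th),-np.sin(th)],[np.sin(th),np.cos(th)]])
    t=B.mean(0)-M@A.mean(0)
    print('fit th',th.round(4),'t',t.round(1),'res',dict(zip(k,(B-A@M.T-t).round(1).tolist())))
    return th,t,M
E
python3 - <<'E'
from h import *
print(monitor.state()['eef_pos'],monitor.state()['clock'])
save('wrist','w1.png');r=lm('wrist',list(L)+list(C)+['lever_knob','threadlock_bottle'])
th,t,M=fit(L,r);tc=fit(C,r)
print('carrier in fixture',(M.T@(tc[1]-t)).round(1),tc[0]-th)
if 'lever_knob' in r:
  k=M.T@(r['lever_knob'][:2]-t)-[-51.5,-34]; print('lever',(4.363-np.arctan2(k[1],k[0]))%(2*np.pi),np.hypot(*k))
E
```

```text
[539.33213287  41.17075137 319.76417688] 3.05
wrist fixture None
wrist dowel_left [645.3  72.6  12.4] 0.6
wrist dowel_right [641.7 -21.8  11.9] 0.62
wrist stop_face [599.6 -51.1  17.9] 0.73
wrist clamp_pivot [523.    5.8  12.4] 0.83
wrist carrier [583.   39.2  17.3] 0.74
wrist carrier_boss [584.8  36.8  44.4] 0.63
wrist edge_left [617.7  86.9  21.2] 0.59
wrist edge_right [623.4   1.5  16.5] 0.63
wrist end_right [585.9 -34.3  20.7] 0.68
wrist lever_knob [487.5 -43.7  55.7] 0.73
wrist threadlock_bottle [ 6.044e+02 -2.402e+02 -1.000e-01] 0.97
fit th -0.0068 t [571.8  42.1] res {'dowel_left': [1.3, 3.0], 'dowel_right': [-1.7, -1.4], 'stop_face': [-2.6, 1.0], 'clamp_pivot': [2.9, -2.6]}
fit th 0.0318 t [584.6  36.8] res {'carrier': [-1.6, 2.4], 'carrier_boss': [0.2, 0.0], 'edge_left': [-0.2, -3.0], 'edge_right': [2.6, 1.6], 'end_right': [-0.9, -1.1]}
carrier in fixture [12.8 -5.2] 0.038540339398024585
lever 0.20230740562533533 61.46938483605315
```

View pics/w1.png

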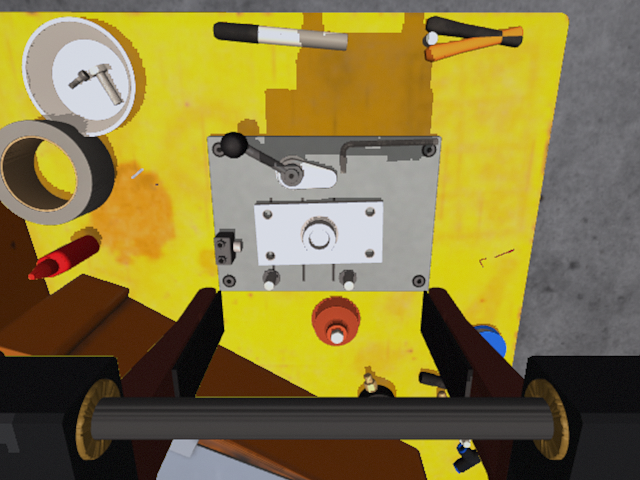

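```bash
python3 - <<'E'
from h import *
row([585,37,120],90);row([585,37,54],90)
E
```

```text
[585, 37, 120] 90 -> [-4.52 -0.31 19.96] [-0.   -0.01 -0.  ]
[585, 37, 54] 90 -> [-4.52 -0.31 26.56] [-0.   -0.01 -0.  ]
```

Request:
jog_arm:
  commands: "-4.5 -0.3 5 0 0 0 8.7;-4.5 -0.3 10 0 0 0 8;-4.5 -0.3 15 0 0 0 7;-4.5 -0.3 20 0 0 0 6.5;-4.5 -0.3 23 0 0 0 6;-4.5 -0.3 25 0 0 0 6;-4.5 -0.3 26.5 0 0 0 6;-4.5 -0.3 26.5 0 0 0 6;-4.5 -0.3 26.5 0 0 0 6"

```text
clock: 4.6
eef_pos: [585.6, 37.0, 56.0]
tool_rot: [0.0, 1.0, 0.0, 0.001]
ft_force: [0.6, 0.3, 0.0]
gripper_width: 0.686
```

```bash
python3 - <<'E'
from h import *
s=monitor.state();print(s['eef_pos'],s['ft_force'])
im,d=save('wrist','w2.png')
im2,d2=viewer.camera('side')
lm('side',['carrier_boss'])
c=viewer.get_calibration('side');K=c['intrinsics'];T=c['extrinsics']
p=T[:3,:3].T@(np.array([585,30,20.])-T[:3,3]);uv=(K@p)[:2]/p[2];print(uv,p[2])
u,v=np.clip(uv.astype(int),[120,100],[520,380])
cv2.imwrite('pics/c2.png',np.hstack([cv2.resize(im,(400,300)),cv2.resize(im2[v-90:v+90,u-120:u+120],(400,300))])[:,:,::-1])
E
```

```text
[585.55246396  37.01660441  56.01615455] [0.63614097 0.30510752 0.04121631]
side carrier_boss [587.2  39.   40.5] 0.62
[282.97572571 275.68581695] 871.3558083731466
```

View pics/c2.png

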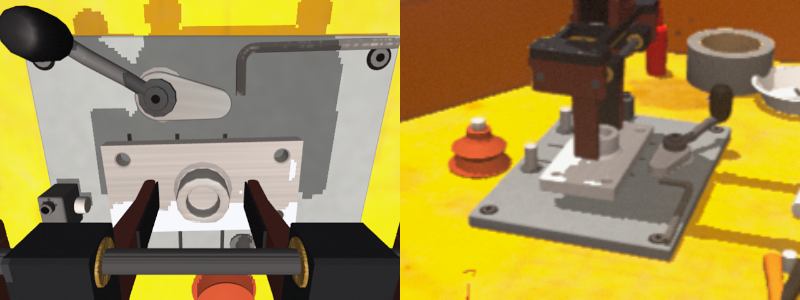

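Request:
jog_arm:
  commands: "0 0 0 0 0 0 3.2;0 0 0 0 0 0 3.2;0 0 0 0 0 0 3.2;0 0 0 0 0 0 3.2;0 0 0 0 0 0 3.2;0 0 0 0 0 0 3.2"
  grip_force: 12

```text
clock: 5.35
eef_pos: [584.9, 37.2, 54.9]
tool_rot: [-0.0, 1.0, 0.0, 0.0]
ft_force: [-0.6, -0.0, 1.6]
gripper_width: 0.405
```

Request:
jog_arm:
  commands: "-0.3 -0.3 0 0 0 0.6 3.2;-0.6 -0.6 0 0 0 1.2 3.2;-0.9 -0.9 0 0 0 1.8 3.2;-1.2 -1.2 0 0 0 2.2 3.2;-1.2 -1.2 0 0 0 2.2 3.2;-1.2 -1.2 0 0 0 2.2 3.2"

```text
clock: 5.95
eef_pos: [597.5, 24.4, 54.9]
tool_rot: [0.019, 1.0, -0.0, 0.001]
ft_force: [1.7, -0.8, 2.7]
gripper_width: 0.407
```

Request:
jog_arm:
  commands: "-0.2 0 0 0 0 0 3.2;-0.3 0 0 0 0 0 3.2;-0.4 0 0 0 0 0 3.2;-0.4 0 0 0 0 0 3.2;-0.4 0 0 0 0 0 3.2"

```text
clock: 6.45
eef_pos: [600.6, 24.9, 54.9]
tool_rot: [0.019, 1.0, -0.0, -0.0]
ft_force: [-1.9, -0.6, 5.4]
gripper_width: 0.407
```

Request:
jog_arm:
  commands: "-0.1 0 0 0 0 0 3.2;-0.2 0 0 0 0 0 3.2;-0.3 0 0 0 0 0 3.2;-0.3 0 0 0 0 0 3.2;-0.3 0 0 0 0 0 3.2"

```text
clock: 6.95
eef_pos: [601.8, 24.7, 54.8]
tool_rot: [0.019, 1.0, -0.0, -0.003]
ft_force: [-10.1, -0.8, 10.1]
gripper_width: 0.405
```

Request:
jog_arm:
  commands: "0 -0.1 0 0 0 0 3.2;0 -0.2 0 0 0 0 3.2;0 -0.3 0 0 0 0 3.2;0 -0.4 0 0 0 0 3.2;0 -0.4 0 0 0 0 3.2;0 -0.4 0 0 0 0 3.2"

```text
clock: 7.55
eef_pos: [601.8, 22.5, 54.8]
tool_rot: [0.018, 1.0, 0.001, -0.002]
ft_force: [-7.6, 6.0, 9.1]
gripper_width: 0.404
```

Request:
jog_arm:
  commands: "0 -0.1 0 0 0 0 3.2;0 -0.2 0 0 0 0 3.2;0 -0.3 0 0 0 0 3.2;0 -0.3 0 0 0 0 3.2;0 -0.3 0 0 0 0 3.2"

```text
clock: 8.05
eef_pos: [601.8, 19.5, 54.8]
tool_rot: [0.019, 1.0, 0.001, -0.002]
ft_force: [-8.6, 5.1, 9.2]
gripper_width: 0.408
```

```bash
python3 - <<'E'
from h import *
im,d=save('wrist','w3.png');lm('wrist',['end_right','stop_face','carrier_boss','edge_left'])
im2,d2=viewer.camera('side')
lm('side',list(C))
u,v=283,275
cv2.imwrite('pics/c3.png',np.hstack([cv2.resize(im,(400,300)),cv2.resize(im2[v-90:v+90,u-120:u+120],(400,300))])[:,:,::-1])
E
```

```text
wrist end_right [602.8 -54.   20.7] 0.6
wrist stop_face [598.7 -54.5  16.2] 0.85
wrist carrier_boss [602.4  16.2  44.3] 0.92
wrist edge_left [637.3  70.6  19. ] 0.77
side carrier [602.5  19.9  13.3] 0.77
side carrier_boss [603.4  26.1  41.5] 0.62
side edge_left [638.   72.1  17. ] 0.66
side edge_right None
side end_right [603.6 -53.5  20.3] 0.64
```

View pics/w3.png

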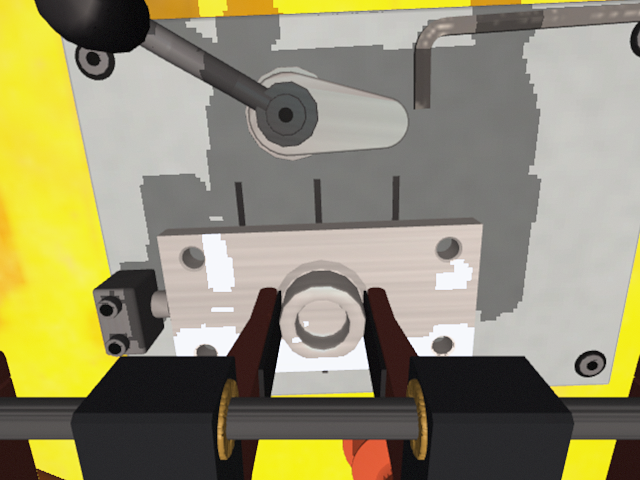

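The view shows the plate's right end (about 166,300) nearly at the stop button (160,303). I'll push on until the force rises.

Request:
jog_arm:
  commands: "0 -0.1 0 0 0 0 3.2;0 -0.2 0 0 0 0 3.2;0 -0.3 0 0 0 0 3.2;0 -0.3 0 0 0 0 3.2;0 -0.3 0 0 0 0 3.2"

```text
clock: 9.1
eef_pos: [601.8, 19.0, 54.7]
tool_rot: [0.018, 1.0, 0.003, -0.002]
ft_force: [-8.2, 11.8, 7.7]
gripper_width: 0.404
```

Request:
jog_arm:
  commands: "0 0 0 0 0 0 4.5;0 0 0 0 0 0 5.5;0 0 0 0 0 0 6;0 0 -3 0 0 0 6;0 0 -7 0 0 0 6;0 0 -11 0 0 0 6;0 0 -16 0 0 0 6;6 0 -20 0 0 0 6;6 0 -20 0 0 0 6;6 0 -20 0 0 0 6"

```text
clock: 10.1
eef_pos: [543.2, 16.8, 258.2]
tool_rot: [0.019, 1.0, -0.0, 0.003]
ft_force: [-0.3, -0.2, 0.5]
gripper_width: 0.684
```

```bash
python3 - <<'E'
from h import *
im,d=save('wrist','w4.png');r=lm('wrist',list(L)+list(C)+['lever_knob'])
th,t,M=fit(L,r);tc=fit(C,r)
print('carrier in fixture',(M.T@(tc[1]-t)).round(1),tc[0]-th)
k=M.T@(r['lever_knob'][:2]-t)-[-51.5,-34]; print('lever',(4.363-np.arctan2(k[1],k[0]))%(2*np.pi),np.hypot(*k))
E
```

```text
wrist fixture [5.68e+02 3.86e+01 3.00e-01] 0.71
wrist dowel_left [647.8  72.2  16.2] 0.78
wrist dowel_right [643.6 -20.3  13.6] 0.74
wrist stop_face [599.2 -53.   16.3] 0.91
wrist clamp_pivot [522.6   8.6  10.7] 0.74
wrist carrier [603.   19.   14.4] 0.68
wrist carrier_boss [601.8  17.9  44.9] 0.7
wrist edge_left [637.5  69.1  18. ] 0.96
wrist edge_right [638.5 -21.4  18.3] 0.61
wrist end_right [602.  -51.9  20.5] 0.74
wrist lever_knob [488.  -45.4  54.8] 0.94
fit th -0.0108 t [571.9  41.9] res {'fixture': [-3.9, -3.3], 'dowel_left': [3.6, 3.1], 'dowel_right': [0.4, 0.6], 'stop_face': [-2.7, -0.6], 'clamp_pivot': [2.6, 0.2]}
fit th -0.0063 t [602.6  17.8] res {'carrier': [0.4, 1.2], 'carrier_boss': [-0.8, 0.1], 'edge_left': [-0.5, -0.5], 'edge_right': [1.1, -1.0], 'end_right': [-0.2, 0.3]}
carrier in fixture [ 31.  -23.7] 0.0044537302390684685
lever 0.17645097558192102 62.64694075257976
```

View pics/w4.png

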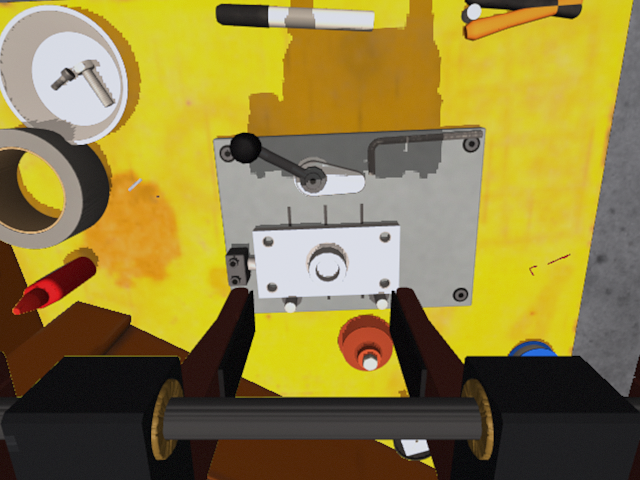

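```bash
python3 - <<'E'
from h import *
row([488,-45,170],-28)
s=monitor.state();print(s['q'].round(2))
E
```

```text
[488, -45, 170] -28 -> [ 5.31 -6.42  8.43] [-4.000e-02 -2.000e-02  1.158e+02]
[-0.03 -0.06  1.37  0.    1.83 -1.56]
```

Request:
jog_arm:
  commands: "2 -3 3 0 0 8.5 6;5.3 -6.4 3 0 0 17 6;5.3 -6.4 3 0 0 25.5 6;5.3 -6.4 3 0 0 34 6;5.3 -6.4 3 0 0 42.5 6;5.3 -6.4 3 0 0 51 6;5.3 -6.4 3 0 0 59.5 6;5.3 -6.4 3 0 0 68 6;5.3 -6.4 3 0 0 76.5 6;5.3 -6.4 3 0 0 85 6;5.3 -6.4 3 0 0 93.5 6;5.3 -6.4 4 0 0 102 6;5.3 -6.4 6 0 0 110 6;5.3 -6.4 8.4 0 0 115.8 6;5.3 -6.4 8.4 0 0 115.8 6;5.3 -6.4 8.4 0 0 115.8 6"

```text
clock: 12.3
eef_pos: [487.9, -44.8, 170.8]
tool_rot: [0.856, 0.516, -0.0, -0.0]
ft_force: [-0.6, -1.4, -0.1]
gripper_width: 0.685
```

```bash
python3 - <<'E'
from h import *
s=monitor.state();print(s['q'].round(2),s['eef_pos'])
im,d=save('wrist','w5.png');r=lm('wrist',['lever_knob','clamp_pivot'])
row([488,-45,70],-28)
E
```

```text
[-0.16 -0.21  1.65 -0.    1.7   0.32] [487.88063814 -44.75572707 170.83572865]
wrist lever_knob [485.1 -43.3  54.9] 0.71
wrist clamp_pivot [521.8   6.7  11.7] 0.83
[488, -45, 70] -28 -> [-0.05 -0.08 10.24] [ 0.14 -0.04  0.09]
```

Descend over the knob and grip.

Request:
jog_arm:
  commands: "0 0 3 0 0 0 6;0 0 5 0 0 0 6;0 0 7 0 0 0 6;0 0 9 0 0 0 6;0 0 10.1 0 0 0 6;0 0 10.1 0 0 0 4;0 0 10.1 0 0 0 2;0 0 10.1 0 0 0 2;0 0 10.1 0 0 0 2;0 0 10.1 0 0 0 2;0 0 10.1 0 0 0 2;0 0 10.1 0 0 0 2"
  grip_force: 15

```text
clock: 13.65
eef_pos: [488.1, -44.8, 70.3]
tool_rot: [0.857, 0.515, 0.0, 0.0]
ft_force: [-3.7, -0.2, 5.7]
gripper_width: 0.254
```

```bash
python3 - <<'E'
from h import *
s=monitor.state();print(s['eef_pos'],s['ft_force'],s['gripper_width']*88)
p=np.array([519.6,8.6]);k0=s['eef_pos'][:2]-p;a0=np.arctan2(k0[1],k0[0]);print(np.hypot(*k0),a0%6.2832)
# arc rows, radius constant, relative to the tool
R0=R.from_quat(s['tool_rot'])
for i in range(1,18):
    f=min(i/15,1.0)*1 if i<16 else 1+0.03*(i-15)
    da=-(a0%(2*np.pi)-2.695)*f
    M=R.from_euler('z',da).as_matrix()[:2,:2]
    d=np.append(M@k0-k0,0); print(i,round(np.degrees(-da),1),R0.inv().apply(d/10).round(2))
E
```

```text
[488.06179935 -44.80670581  70.31898068] [-3.7016558  -0.21396011  5.70439821] 22.395063587131794
62.02365940340926 4.178977359744765
1 5.7 [ 0.06 -0.61 -0.  ]
2 11.3 [ 0.18 -1.21 -0.  ]
3 17.0 [ 0.35 -1.8  -0.  ]
4 22.7 [ 0.59 -2.37 -0.  ]
5 28.3 [ 0.87 -2.91 -0.  ]
6 34.0 [ 1.22 -3.42 -0.  ]
7 39.7 [ 1.6  -3.89 -0.  ]
8 45.3 [ 2.04 -4.33 -0.  ]
9 51.0 [ 2.51 -4.71 -0.  ]
10 56.7 [ 3.03 -5.05 -0.  ]
11 62.4 [ 3.57 -5.34 -0.  ]
12 68.0 [ 4.13 -5.57 -0.  ]
13 73.7 [ 4.72 -5.75 -0.  ]
14 79.4 [ 5.32 -5.86 -0.  ]
15 85.0 [ 5.94 -5.92 -0.  ]
16 87.6 [ 6.21 -5.92 -0.  ]
17 90.1 [ 6.49 -5.92 -0.  ]
```

Request:
jog_arm:
  commands: "0.06 -0.61 0 0 0 5.7 2;0.18 -1.21 0 0 0 11.3 2;0.35 -1.8 0 0 0 17 2;0.59 -2.37 0 0 0 22.7 2;0.87 -2.91 0 0 0 28.3 2;1.22 -3.42 0 0 0 34 2;1.6 -3.89 0 0 0 39.7 2;2.04 -4.33 0 0 0 45.3 2;2.51 -4.71 0 0 0 51 2;3.03 -5.05 0 0 0 56.7 2;3.57 -5.34 0 0 0 62.4 2;4.13 -5.57 0 0 0 68 2;4.13 -5.57 0 0 0 68 2;4.13 -5.57 0 0 0 68 2"

```text
clock: 15.05
eef_pos: [457.4, 17.8, 70.3]
tool_rot: [0.999, -0.052, -0.001, 0.0]
ft_force: [-8.2, -0.7, 8.6]
gripper_width: 0.26
```

```bash
python3 - <<'E'
from h import *
s=monitor.state();print(s['eef_pos'],s['ft_force'],s['gripper_width']*88,s['q'].round(2))
p=np.array([519.6,8.6]);k0=s['eef_pos'][:2]-p;a0=np.arctan2(k0[1],k0[0])%6.2832;print(np.hypot(*k0),a0)
R0=R.from_quat(s['tool_rot'])
for dg in [3,6,9,12,15,18,20,22,24]:
    M=R.from_euler('z',-dg,degrees=True).as_matrix()[:2,:2]
    print(dg,R0.inv().apply(np.append(M@k0-k0,0)/10).round(2))
save('wrist','w6.png');lm('wrist',['end_right','carrier_boss','lever_knob'])
E
```

```text
[457.43828219  17.80019971  70.30987116] [-8.191203   -0.69721458  8.63557717] 22.8901343913764 [-0.04 -0.26  1.88 -0.    1.53  1.64]
62.83886405873551 2.9946550886460543
3 [ 0.02 -0.33 -0.  ]
6 [ 0.06 -0.65 -0.  ]
9 [ 0.12 -0.98 -0.  ]
12 [ 0.19 -1.3  -0.  ]
15 [ 0.28 -1.62 -0.  ]
18 [ 0.39 -1.93 -0.  ]
20 [ 0.47 -2.13 -0.  ]
22 [ 0.56 -2.33 -0.  ]
24 [ 0.65 -2.53 -0.  ]
wrist end_right None
wrist carrier_boss None
wrist lever_knob [458.1  19.4  54.6] 0.98
```

Request:
jog_arm:
  commands: "0.02 -0.33 0 0 0 3 2;0.06 -0.65 0 0 0 6 2;0.12 -0.98 0 0 0 9 2;0.19 -1.3 0 0 0 12 2;0.28 -1.62 0 0 0 15 2;0.39 -1.93 0 0 0 18 2;0.47 -2.13 0 0 0 20 2;0.47 -2.13 0 0 0 20 2;0.47 -2.13 0 0 0 20 2"

```text
clock: 16.15
eef_pos: [463.3, 35.5, 70.1]
tool_rot: [0.974, -0.226, -0.002, 0.004]
ft_force: [-13.2, -12.4, 10.3]
gripper_width: 0.261
```

```bash
python3 - <<'E'
from h import *
s=monitor.state();print(s['eef_pos'],s['ft_force'],s['gripper_width']*88)
p=np.array([519.6,8.6]);k0=s['eef_pos'][:2]-p;a0=np.arctan2(k0[1],k0[0])%6.2832;print(np.hypot(*k0),a0,'joint',4.363-.008-a0)
E
```

```text
[463.28324914  35.48571389  70.12869043] [-13.21998274 -12.38459137  10.3427257 ] 22.92593738041964
62.40527252163309 2.6961865516351993 joint 1.6588134483648012
```

Request:
jog_arm:
  commands: "0 0 0 0 0 0 3;0 0 0 0 0 0 4.5;0 0 0 0 0 0 5.5;0 0 0 0 0 0 5.5;0 0 -3 0 0 0 5.5;0 0 -7 0 0 0 5.5;0 0 -12 0 0 0 5.5;0 0 -17 0 0 0 5.5;0 0 -20 0 0 0 5.5;0 0 -20 0 0 0 5.5;0 0 -20 0 0 0 5.5"

```text
clock: 17.25
eef_pos: [465.5, 38.6, 269.7]
tool_rot: [0.974, -0.225, 0.0, -0.0]
ft_force: [-0.2, -0.6, -0.0]
gripper_width: 0.625
```

```bash
python3 - <<'E'
from h import *
s=monitor.state();print(s['eef_pos'],s['ft_force'])
im,d=save('wrist','w7.png');lm('wrist',list(C)+['lever_knob','clamp_pivot'])
im2,d2=viewer.camera('side')
r=lm('side',list(L)+list(C)+['lever_knob'])
th,t,M=fit(L,r);tc=fit(C,r);print('carrier in fixture',(M.T@(tc[1]-t)).round(1),tc[0]-th)
u,v=283,275
cv2.imwrite('pics/c7.png',np.hstack([cv2.resize(im,(400,300)),cv2.resize(im2[v-90:v+90,u-120:u+120],(400,300))])[:,:,::-1])
E
```

```text
[465.47658854  38.6355199  269.69745437] [-0.19014565 -0.61746446 -0.045252  ]
wrist carrier [605.1  20.5  15.5] 0.67
wrist carrier_boss [601.9  18.8  44.7] 0.8
wrist edge_left [637.6  68.   17.5] 0.7
wrist edge_right None
wrist end_right [602.1 -53.8  20.5] 0.79
wrist lever_knob [460.4  37.   55.6] 0.97
wrist clamp_pivot [524.    6.7  13.9] 0.67
side fixture [5.672e+02 4.170e+01 5.000e-01] 0.64
side dowel_left [638.7  70.4   9.9] 0.63
side dowel_right [643.1 -16.7  11.9] 0.9
side stop_face [604.2 -48.4  18.5] 0.58
side clamp_pivot [521.6  11.5  12.3] 0.57
side carrier [603.5  21.   12.8] 0.62
side carrier_boss [603.3  21.   38.8] 0.68
side edge_left [636.7  70.5  21.3] 0.86
side edge_right [635.8 -17.3  16.1] 0.97
side end_right [605.4 -53.7  17.8] 0.96
side lever_knob [466.7  32.8  55.6] 0.75
fit th 0.0235 t [569.5  43.5] res {'fixture': [-2.3, -1.8], 'dowel_left': [-2.1, -2.8], 'dowel_right': [0.2, 0.1], 'stop_face': [1.5, 1.3], 'clamp_pivot': [2.8, 3.2]}
fit th 0.0164 t [602.8  19.3] res {'carrier': [0.7, 1.7], 'carrier_boss': [0.5, 1.7], 'edge_left': [-0.2, -1.3], 'edge_right': [-2.6, 0.9], 'end_right': [1.5, -3.0]}
carrier in fixture [ 32.7 -25. ] -0.007053790195717023
```

View pics/c7.png

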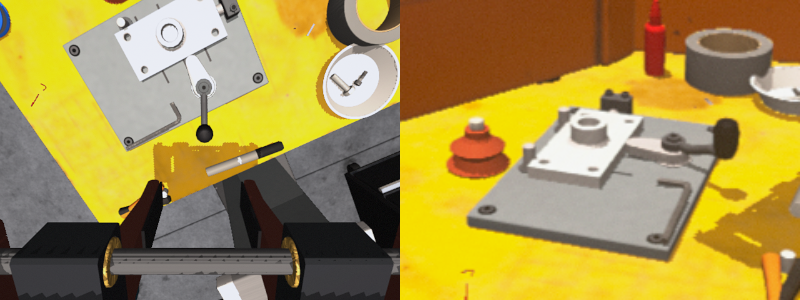

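```bash
python3 - <<'E'
from h import *
row([545,-20,220],-90)
E
```

```text
[545, -20, 220] -90 -> [9.74 1.76 4.97] [ 0.0e+00 -1.0e-02 -2.6e+01]
```

Request:
jog_arm:
  commands: "5 1 0 0 0 -8 5.5;9.7 1.8 2 0 0 -16 5.5;9.7 1.8 5 0 0 -24 5.5;9.7 1.8 5 0 0 -26 5.5;9.7 1.8 5 0 0 -26 5.5;9.7 1.8 5 0 0 -26 5.5"

```text
clock: 18.85
eef_pos: [544.7, -20.2, 220.3]
tool_rot: [1.0, -0.001, 0.001, 0.0]
ft_force: [-0.6, -0.4, 0.8]
gripper_width: 0.631
```

```bash
python3 - <<'E'
from h import *
im,d=save('wrist','w8.png')
c=viewer.get_calibration('wrist');K=c['intrinsics'];T=c['extrinsics']
def px(p):
    q=T[:3,:3].T@(np.array(p,float)-T[:3,3]);return (K@q)[:2]/q[2]
U=np.array([px([602,-50,24]),px([640,70,24]),px([640,-20,24])]);print(U.round())
crops=[cv2.resize(im[int(np.clip(v-40,0,400)):int(np.clip(v-40,0,400))+80,int(np.clip(u-40,0,560)):int(np.clip(u-40,0,560))+80],(266,266),interpolation=cv2.INTER_NEAREST) for u,v in U]
top=cv2.resize(im,(400,300))
cv2.imwrite('pics/c8.png',np.vstack([np.hstack(crops),np.pad(top,((0,0),(0,398),(0,0)))])[:,:,::-1])
E
```

```text
[[360. 146.]
 [207.  96.]
 [323.  96.]]
```

View pics/c8.png

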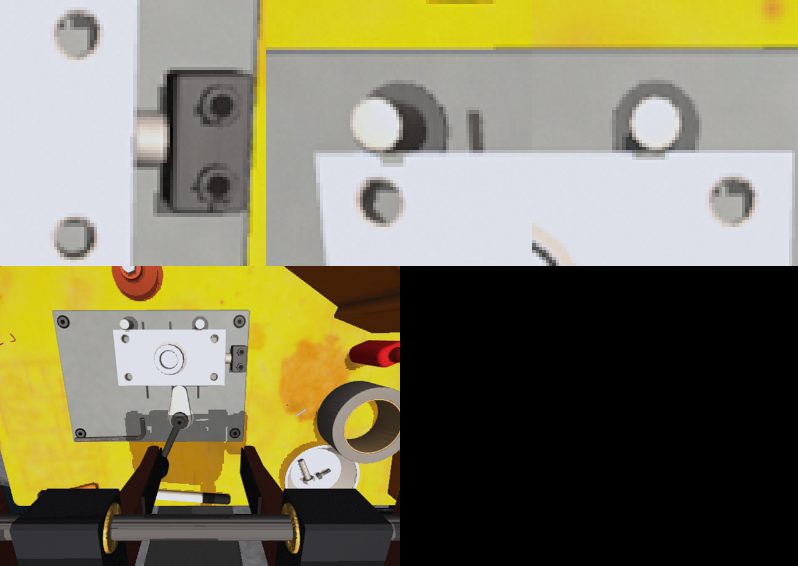

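The plate end meets the button at (135,140) in the crop, with no visible gap. The far edge also meets both dowels, and the lever is fully round. I'm handing in.

```bash
python3 -c "
from plant import ctrl;print(ctrl.sign_off())"
```

```text
the job is handed in; nothing more can be done
None
```

The plate is home on the fixture and the cam clamp is closed on it. I handed the job in at about 19 s, with no verdict reported.

**What I did:** I gripped the boss lightly and slid the plate until the force rose against the dowels (about 8–10 N) and then the stop (about 12 N). I let go, gripped the knob and swung the lever clockwise to its stop. Then I opened the fingers and lifted the gripper clear.

**Last checks:**
- **Lever:** with the knob still gripped, its position put the joint at about 1.66 rad, which is the stop. I was pressing there with roughly 17 N.
- **Plate:** the close-up after clamping shows no visible gap at the end stop or at either dowel.
- **Network fits:** before clamping, the wrist camera put the plate at x 31.0, y -23.7 mm, 0.004 rad askew. After clamping, the side camera gave x 32.7, y -25.0 mm, -0.007 rad. These differ by under 2 mm, within the networks' error of about 4 mm, so I relied on the contact forces and the close-up for the 1.5 mm limit.
- **Not measured:** the cam's force on the plate. I infer it from the lever being at its stop.
- **Bystanders:** none looked disturbed in the pictures, but I did not measure their positions again.

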